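# Nip a glued panel in the studio's screw press with the tommy bar

## Task

Tighten the screw press on the glued-up wooden panel: put the steel bar into the sockets of the press's collar, one after another, and turn the collar clockwise (seen from above) until the press bites and the turning push on the bar's handle has risen by about 2.5 N over that of free turning, but not so far that the panel is crushed. Then take the bar out and lay it back in the notches of its rest as it lay before. Turn the collar with the bar only, keep the hand off the press, and leave the other things on the table where they are.

Things in the scene. Friction and masses are not known exactly. Their poses are not given: they have to be found in the camera images.
- press: Four-column steel screw press fixed to the table: base 170 (x) x 240 (y) mm, top plate 150 x 220 mm, upper face at z = 141 mm; four 20 mm columns at x = +-50, y = +-90 mm, tops at z = 185 mm. Between the two front (-x) columns a bar can swing only some 50 degrees either side of the press's -x, so it must move on to another socket. Origin: centre of the base's underside; -x faces the robot.
- collar_axis (a point): On the vertical axis of the steel collar on the press's top plate, at the height of its sockets (158 mm over the table); axes as the press. Collar: 120 mm diameter, z = 143 to 173 mm, six level radial sockets 14 x 14 mm, 32 mm deep, 60 degrees apart, a dark groove on top over each; 29 mm screw up to z = 195 mm. Clockwise from above drives the platen down, 30 mm a turn; the collar keeps its height.
- socket (a point): Mouth centre of one of the six sockets, 60 mm from the collar's axis; turns with the collar. Friction: 0.85 N m (5.4 N at the handle's centre, 158 mm out; read at a standstill, up to half less) and stays where left. After a seventh to a third of a turn (not known beforehand) the platen meets the panel through a stiff cushion and the moment rises by 1 N m per radian.
- bed: Steel bed plate, 75 x 130 mm, fixed on the press's base under the panel; its top is 12 mm over its origin. The moment about the collar's axis over that of free turning, read the same way, tells the squeeze: 200 to 300 N per N m. A rise of 0.25 to 0.5 N m (1.6 to 3.2 N at the handle, the hand not twisting the bar) is properly tight, 0.65 N m (4 N) and more may crush the panel.
- panel: Pale wooden panel, 75 x 200 x 22 mm, long along the press's y, lying loose on the bed under the platen, its ends in view at both sides of the press. Origin: centre of its underside.
- bar: Tommy bar: square wooden handle 60 mm long, 18 x 18 mm, and a round steel shaft 11 mm in diameter, 100 mm long, with a round end; 100 g. Origin: centre of the handle, x along the bar towards the shaft's end. Starts lying level in the rest, its axis 50 mm over the table, handle towards the robot.
- bar_tip (a point): End of the bar's steel shaft, 130 mm from the handle's centre. Fully home in a socket it is 28 mm from the collar's axis. Under load the loosely fitting bar leans some 0.1 to 0.2 rad in its socket, the handle leading.
- rest: Wooden rest fixed to the table, 100 x 50 mm, two uprights with notches 22 mm wide that carry the bar's shaft; notch floors at z = 45 mm, upright tops at z = 57 mm. Origin: centre of the underside; x along the lying bar. The bar's handle centre lies at x = -75 mm, z = 50 mm in this frame, free of the rest on its -x side. May stand left or right of the robot.
- rest_handle (a point): Where the centre of the bar's handle lies when the bar is in the rest.
- brush_tray: Wooden tray with brushes fixed to the table, 200 x 70 x 30 mm, on the side where the rest is not. Bystander.
- brush_jar: Bystander: white jar of brushes, 76 mm wide, 190 mm tall with the brushes, on the table to the left of the press. Origin: centre of its underside.
- medium_bottle: Bystander: amber glass bottle, 52 mm wide, 120 mm tall, on the table to the right of the press. Origin: centre of its underside.
- gesso_jar: Bystander: low jar with black cap, 72 mm wide, 75 mm tall, left of the press. Origin: centre of its underside.
- tape_roll: Bystander: paper tape roll lying flat, 90 mm wide, 24 mm tall, right of the press. Origin: centre of its underside.
- tube_a: Bystander: paint tube lying flat, 100 x 28 x 18 mm, in front of the press. Origin: centre of its underside.
- tube_b: Bystander: paint tube lying flat, 100 x 28 x 18 mm, in front of the press. Origin: centre of its underside.
- sanding_block: Bystander: cork sanding block, 70 x 45 x 28 mm, in front of the press. Origin: centre of its underside.
Not all that is in view belongs to the job. Leave any purple look-alike of the bar alone. What is shaped like the panel but red is not meant.

How it is judged:
On the way, in this order (a step that is already met when the one before it is completed fails the run):
1. the bar's shaft is in a socket of the collar, at least 22 mm deep (distance between bar_tip and collar_axis below 0.038 m), for 0.2 s.
2. the panel is pressed on the bed with more than 45 N (contact force between panel and bed above 45 N), for 0.2 s.
At the end, for the whole second after the job is handed in: The panel is held on the bed with 45 to 165 N, and the bar lies at rest in the notches of its rest, handle centre within 15 mm and direction within 0.12 rad of how it lay at the start (contact force between panel and bed between 45 and 165 N and distance between bar and rest_handle below 0.015 m and angle between the x axis of bar and the x axis of rest, either way round below 0.12 rad and linear speed of bar below 0.02 m/s and contact force between bar and rest above 0.2 N); the robot touches nothing.
It fails at once if the panel is crushed (more than 190 N between panel and bed) (contact force between panel and bed above 190 N).
It fails at once if the hand or the arm touches the press (more than 2 N) (contact force between any of the fingers, the arm and press above 2 N).
It fails at once if one of the other loose things on the table is moved by more than 30 mm (distance of any of brush_jar, medium_bottle, gesso_jar, tape_roll, tube_a, tube_b, sanding_block from where it was at the start of the episode above 0.03 m).
It also fails if it takes over 72 s, if anything falls off the work surface, if the arm or the gripper's body presses on something with over 40 N, if the wrist force passes 120 N, or if a joint passes its speed limit or range.

## Robot

A 7-joint arm with a two-finger parallel gripper is mounted at the origin on the work surface. World frame = base frame: x ahead of the robot, y to its left, z up, the work surface at z = 0. Lengths are in m, angles in rad, forces in N, time in s.
With the tool pointing down it reaches from about 0.425 to 0.875 m from the base axis. Payload 4.7 kg.
Tool frame: the origin (TCP) lies midway between the tips of the shut fingers; the grasp point (between the pads) lies 19 mm behind it; z points along the fingers, y is the line along which they close (so a half turn about z gives the same grasp; the last joint's range is limited). The gripper opens to 87 mm and grips with 3 to 60 N. Pads are 19 mm wide; open, the fingers measure 117 mm over their backs; the gripper's body (75 mm by 190 mm) begins 51 mm behind the grasp point.
Start: joints at [1.343, 0.321, -0.07, 1.45, 0.023, 1.371, -0.057], TCP at [0.156, -0.631, 0.223] pointing down, gripper open.
Joint ranges: [-2.86, 2.86], [-0.3, 2.09], [-1.38, 1.24], [0.06, 2.45], [-1.56, 4.7], [0.09, 2.05], [-2.69, 2.69]. Speed limits (rad/s): [2.57, 2.57, 3.14, 3.14, 3.14, 3.14, 3.14].

## Interface

Orientations are given as a rotation vector (axis times angle).
In Python, from bench import ctrl, get_image, calibration gives the robot as it stands.
- The arm moves only by the tool apply_moves, never from a script. Its arguments are lists of equal length, an entry for each row: "dp": the shift along the tool's x, y, z in m, a list of three; "twist": the turn, a rotation vector about the tool's x, y, z in rad, a list of three; "fingers": the closure, from 0 (fully open) to 1 (shut). In form: {"dp": [[dx, dy, dz], ...], "twist": [[ax, ay, az], ...], "fingers": [fingers, ...]}. A call has 1 to 10 rows; each row shifts and turns the commanded pose from where the row before left it, along the tool's axes as they then stand; what a row does not reach is not made up. A row lasts 1/10 s, in which the tool goes at most 50 mm and 8.59 degrees, less where a joint would pass 70% of its speed; a pose out of reach is approached as far as the arm can. A call is refused whole if a number of a shift passes 0.05 or a number of a turn 0.15, either way. A call with a gripper value outside its range is refused whole. The fingers move at their own pace and stop on an object; "newtons" is the grip in N (left out, the last holds). Time passes only in rows, so rows that do not move let the fingers close. It gives the time, the measured TCP pose, the force, the opening and the grip force at its end, in the units of the state.
- ctrl.get_state(): the state, without advancing time (a new reading comes with each control period).
- get_image(name): name is "scene" or "top" or "wrist"; returns the picture (400x640x3 uint8, red, green, blue); there is no depth.
- calibration(name): a dict with "fx", "fy", "cx", "cy" (pixels), "eye" and "attitude" of the camera in the world; the wrist camera has in their place "hand_eye" (4x4, takes a point from camera to tool coordinates, whose origin is the TCP and whose axes are the flange's). Camera axes: x right, y up, looking along -z (the intrinsics and any distortion apply to the point x, -y, -z); pixel columns grow to the right and rows downward; lengths in m; the calibration is good to about 2 mm. A picture is of the moment at which its call begins: read the wrist's pose just before it. calibration takes no time and is no camera call.
- ctrl.close_job(): hands the job in; it is judged then, once.
The state is a dict: "time": time; "joint_positions": joint angles; "qd": joint speeds; "joint_torque": joint torques, N m; "position": TCP position; "tool_rot": TCP orientation; "ft_force": force on the tool from outside, world axes, zero at the start; "torque": the same for the moment, N m; "grip_width": opening from 0.0 (shut) to 1.0 (fully open); "grip_force": force on a finger pad.
Only numpy, scipy, OpenCV 4.12 (cv2) and the standard library are available. Lean on these libraries where they do the work, as an engineer would, in place of code of your own. Each camera call takes 0.05 s, during which the arm holds its last target. There are 200 camera calls.

## Working session

There is one attempt and no reset: what is moved stays moved. The work goes in short steps, Python scripts to look and compute and a tool call to move; the robot and the scene stay as the last step left them, time stands still between calls to the robot, and variables do not carry over. Pictures are saved under pics/ and viewed, at most 10 in all, crops included, and the job is handed in when it is done.

Besides the shell and the picture viewer there is one more tool, called after "Emit:" as name(argument=value, ...) on one line, values as JSON. apply_moves: Moves the arm, as the interface text tells. Its arguments: {"type":"object","properties":{"dp":{"type":"array"},"twist":{"type":"array"},"fingers":{"type":"array"},"newtons":{"type":"number"}},"required":["dp","twist","fingers"]}

```bash
ls; mkdir -p pics
python3 - <<'E'
from bench import ctrl,get_image,calibration
import cv2,numpy as np
s=ctrl.get_state();print({k:np.round(v,3).tolist() for k,v in s.items()})
for n in('scene','top','wrist'):
    print(n,calibration(n))
a=get_image('scene');b=get_image('top')
cv2.imwrite('pics/s0.png',a[:,:,::-1]);cv2.imwrite('pics/t0.png',b[:,:,::-1])
E
```

```text
pics
{'time': 0.0, 'joint_positions': [1.343, 0.322, -0.07, 1.452, 0.023, 1.371, -0.057], 'qd': [0.0, 0.001, 0.001, -0.0, -0.0, 0.0, 0.001], 'joint_torque': [-0.001, -49.129, -0.404, -31.253, -0.064, 0.043, 0.0], 'position': [0.155, -0.631, 0.221], 'tool_rot': [-3.117, -0.379, 0.0], 'ft_force': [-0.329, 0.92, 0.49], 'torque': [-0.041, 0.068, -0.015], 'grip_force': 0.0, 'grip_width': 1.002}
scene {'fx': 461.6794852951983, 'fy': 461.6794852951983, 'cx': 322.70166233018347, 'cy': 209.10109183578217, 'eye': array([ 1.24632612, -0.89598736,  1.02142333]), 'attitude': array([0.86906206, 0.31052177, 0.65606972])}
top {'fx': 447.96855198813705, 'fy': 447.96855198813705, 'cx': 320.51254544223843, 'cy': 197.23428377355432, 'eye': array([ 0.26574015, -0.01038071,  1.3222869 ]), 'attitude': array([ 0.17499707, -0.16736924, -1.49302065])}
wrist {'fx': 336.22896387565623, 'fy': 336.22896387565623, 'cx': 322.65027993881927, 'cy': 202.4260437215031, 'hand_eye': array([[ 8.53939683e-04,  9.63504198e-01,  2.67691859e-01,
         7.40545614e-02],
       [ 9.99999554e-01, -7.14742734e-04, -6.17432587e-04,
         4.43842793e-04],
       [-4.03568079e-04,  2.67692266e-01, -9.63504379e-01,
        -1.62838925e-01],
       [ 0.00000000e+00,  0.00000000e+00,  0.00000000e+00,
         1.00000000e+00]])}
```

View pics/t0.png

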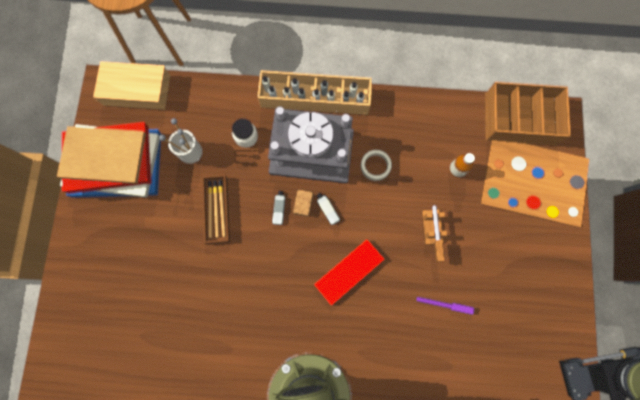

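View pics/s0.png

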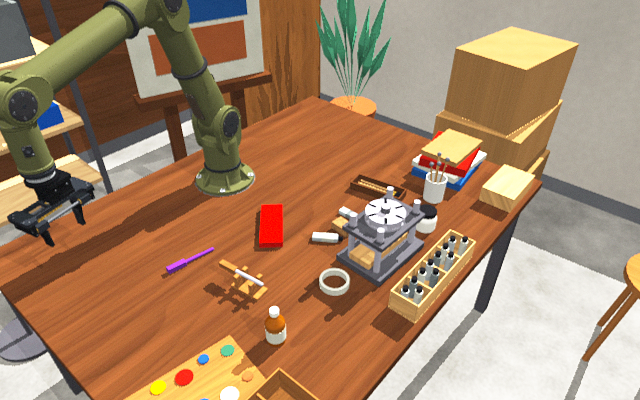

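The top picture shows the real bar (wooden handle about (440,250), pale shaft up to (435,208)) lying in the rest. What could be taken for it: the purple look-alike at (445,305), and the brushes in the tray at (217,210). The press is at (311,140) and the red panel-like block at (350,272) is not meant. I choose the bar at (440,250) and crop close.

```bash
python3 - <<'E'
import cv2,numpy as np
b=cv2.imread('pics/t0.png')
l=cv2.resize(b[85:195,255:365],(550,550),interpolation=cv2.INTER_CUBIC)
r=cv2.resize(b[195:270,410:460],None,fx=5,fy=5,interpolation=cv2.INTER_CUBIC)
o=np.zeros((550,800,3),np.uint8);o[:,:550]=l;o[:375,550:]=r
cv2.imwrite('pics/c0.png',o)
E
cat > h.py <<'E'
from bench import ctrl,get_image,calibration
import cv2,numpy as np
from scipy.spatial.transform import Rotation as R
def cam(n,s=None):
    c=calibration(n)
    if n!='wrist': return c,R.from_rotvec(c['attitude']).as_matrix(),np.array(c['eye'])
    T=R.from_rotvec(s['tool_rot']).as_matrix();H=c['hand_eye']
    return c,T@H[:3,:3],np.array(s['position'])+T@H[:3,3]
def world(n,uv,z,s=None):
    c,A,e=cam(n,s);d=A@np.array([(uv[0]-c['cx'])/c['fx'],-(uv[1]-c['cy'])/c['fy'],-1]);return e+d*(z-e[2])/d[2]
def pix(n,p,s=None):
    c,A,e=cam(n,s);q=A.T@(np.array(p)-e);return np.round([c['cx']+c['fx']*q[0]/-q[2],c['cy']-c['fy']*q[1]/-q[2]],1)
def brief():
    s=ctrl.get_state();T=R.from_rotvec(s['tool_rot']).as_matrix()
    print('t',round(s['time'],2),'p',np.round(s['position'],4),'F',np.round(s['ft_force'],2),'M',np.round(s['torque'],3),'w',round(s['grip_width'],3),'gf',round(s['grip_force'],1));print(np.round(T,3).tolist());return s,T
E
```

```text
(no output)
```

View pics/c0.png

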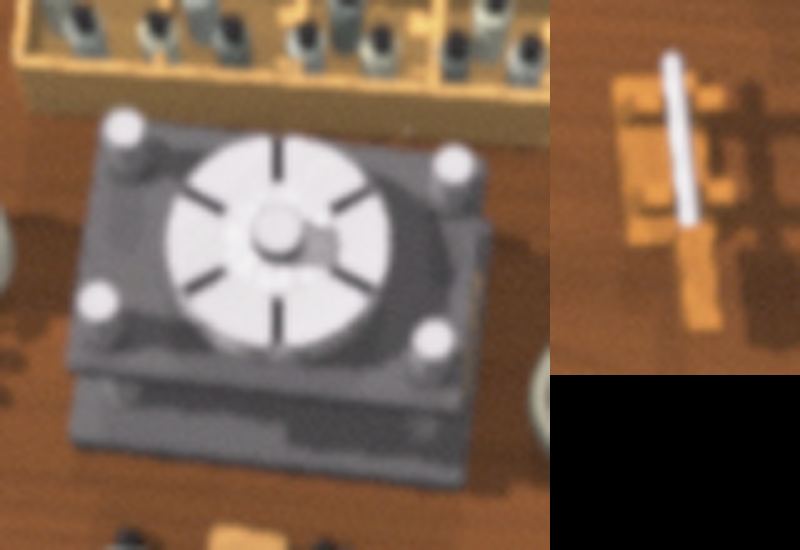

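The crop confirms it: wooden handle with pale steel shaft, tip at crop (672,55), handle end (703,328), in the rest's notches. The collar has one groove pointing at about the image bottom (277,325), and the column tops are at (125,128), (455,165), (98,302), (433,342).

Run:
```python
from h import *
L=lambda x,y:(255+x/5,85+y/5)
Rr=lambda x,y:(410+(x-550)/5,195+y/5)
C=np.array([world('top',L(*p),.185) for p in [(125,128),(455,165),(98,302),(433,342)]])
print(C.round(4),C.mean(0).round(4))
m=C.mean(0)
yaw=np.arctan2(*( (C[0]-C[1])+(C[2]-C[3]))[:2][::-1])-np.pi/2
yaw2=np.arctan2(*( (C[0]-C[2])+(C[1]-C[3]))[:2][::-1])
print('yaw',yaw,yaw2,np.linalg.norm(C[0]-C[1]),np.linalg.norm(C[0]-C[2]))
G=np.array([world('top',L(*p),.173) for p in [(277,325),(277,158),(205,282),(205,197),(352,200),(352,282)]])
c=G.mean(0);print('collar',c.round(4),'pix',[np.degrees(np.arctan2(*(g-c)[:2][::-1])).round(1) for g in G],[np.linalg.norm((g-c)[:2]).round(4) for g in G])
t=world('top',Rr(672,55),.05);h=world('top',Rr(703,328),.05);d=(t-h)/np.linalg.norm(t-h)
print('bar',t,h,np.linalg.norm(t-h),d,np.degrees(np.arctan2(d[1],d[0])),'handle c',h+.03*d, t-.13*d)
s,T=brief()
```

```text
[[ 0.7527  0.1313  0.185 ]
 [ 0.7442 -0.0489  0.185 ]
 [ 0.6525  0.1367  0.185 ]
 [ 0.643  -0.0431  0.185 ]] [0.6981 0.044  0.185 ]
yaw -0.04993014880387148 -0.05542930053476315 0.18044010825478668 0.10030731875201057
collar [0.6987 0.044  0.173 ] pix [np.float64(-176.3), np.float64(5.0), np.float64(125.3), np.float64(62.1), np.float64(-55.8), np.float64(-116.6)] [np.float64(0.0483), np.float64(0.0477), np.float64(0.0461), np.float64(0.0471), np.float64(0.0465), np.float64(0.0467)]
bar [ 0.5476165  -0.32516957  0.05      ] [ 0.39136455 -0.34506814  0.05      ] 0.15751388638050176 [0.99198841 0.12632893 0.        ] 7.257506436792969 handle c [ 0.4211242  -0.34127827  0.05      ] [ 0.41865801 -0.34159234  0.05      ]
t 0.1 p [ 0.1555 -0.6306  0.2216] F [-0.88 -0.31  0.25] M [ 0.004 -0.023 -0.024] w 1.004 gf 0.0
[[0.971, 0.24, -0.001], [0.24, -0.971, 0.002], [-0.0, -0.002, -1.0]]
```

Emit:
apply_moves(dp=[[0.036, -0.024, 0.002], [0.036, -0.024, 0.002], [0.036, -0.024, 0.002], [0.036, -0.024, 0.002], [0.036, -0.024, 0.002], [0.036, -0.024, 0.002], [0.036, -0.024, 0.002], [0.037, -0.024, 0.002], [0.037, -0.025, 0.002], [0, 0, 0]], twist=[[0, 0, 0], [0, 0, 0], [0, 0, 0], [0, 0, 0], [0, 0, 0], [0, 0, 0], [0, 0, 0], [0, 0, 0], [0, 0, 0], [0, 0, 0.116]], fingers=[0, 0, 0, 0, 0, 0, 0, 0, 0, 0], newtons=40)

```text
time: 1.1
position: [0.4252, -0.3351, 0.2042]
tool_rot: [-3.131, -0.212, -0.003]
ft_force: [0.4, -0.8, 0.3]
grip_width: 0.997
grip_force: 0.0
```

Emit:
apply_moves(dp=[[0, 0, 0], [0, 0, 0], [0, 0, 0]], twist=[[0, 0, 0], [0, 0, 0], [0, 0, 0]], fingers=[0, 0, 0])

```text
time: 1.4
position: [0.4191, -0.3436, 0.2043]
tool_rot: [3.135, 0.196, -0.001]
ft_force: [-0.2, -0.6, -0.6]
grip_width: 0.997
grip_force: 0.0
```

Run:
```python
from h import *
s,T=brief()
im=get_image('wrist');cv2.imwrite('pics/w1.png',im[:,:,::-1])
for p in [(.5476,-.3252,.05),(.4188,-.3416,.05),(.3914,-.345,.05)]: print(pix('wrist',p,s))
```

```text
t 1.4 p [ 0.4191 -0.3436  0.2043] F [-0.23 -0.57 -0.61] M [0.    0.055 0.019] w 0.997 gf 0.0
[[0.992, 0.125, -0.001], [0.125, -0.992, -0.0], [-0.001, 0.0, -1.0]]
[319.6  42. ]
[320.  188.4]
[320.  215.6]
```

View pics/w1.png

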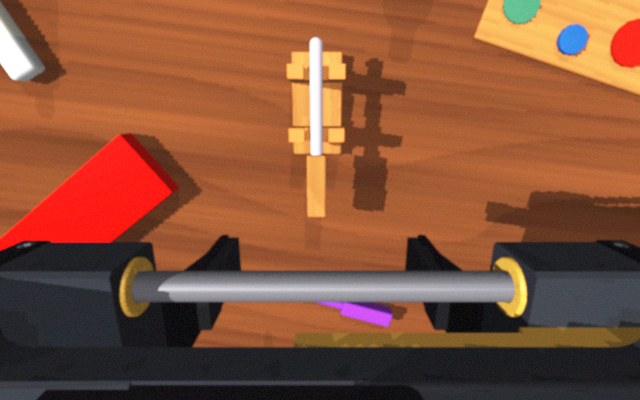

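The wrist picture shows the bar straight along the image column 316 (tip (316,38), handle end (316,216)), so I shift 6 mm along tool −y, then descend and grip.

Emit:
apply_moves(dp=[[0.002, -0.006, 0.04], [0, 0, 0.04], [0, 0, 0.04], [0, 0, 0.03], [0, 0, 0.018], [0, 0, 0], [0, 0, 0], [0, 0, 0], [0, 0, 0], [0, 0, 0]], twist=[[0, 0, 0], [0, 0, 0], [0, 0, 0], [0, 0, 0], [0, 0, 0], [0, 0, 0], [0, 0, 0], [0, 0, 0], [0, 0, 0], [0, 0, 0]], fingers=[0, 0, 0, 0, 0, 0, 0, 1, 1, 1], newtons=40)

```text
time: 2.45
position: [0.422, -0.3368, 0.0377]
tool_rot: [3.134, 0.197, 0.002]
ft_force: [0.8, -1.7, -0.2]
grip_width: 0.81
grip_force: 0.0
```

Emit:
apply_moves(dp=[[0, 0, 0], [0, 0, 0], [0, 0, 0], [0, 0, 0], [0, 0, 0], [0, 0, 0]], twist=[[0, 0, 0], [0, 0, 0], [0, 0, 0], [0, 0, 0], [0, 0, 0], [0, 0, 0]], fingers=[1, 1, 1, 1, 1, 1])

```text
time: 3.05
position: [0.4214, -0.3361, 0.0365]
tool_rot: [-3.135, -0.198, 0.0]
ft_force: [0.1, -0.4, -0.5]
grip_width: 0.268
grip_force: 0.0
```

Run:
```python
from h import *
s,T=brief();print(s['torque'],s['joint_positions'])
```

```text
t 3.05 p [ 0.4214 -0.3361  0.0365] F [ 0.1  -0.38 -0.51] M [-0.     0.03   0.003] w 0.268 gf 0.0
[[0.992, 0.125, -0.0], [0.125, -0.992, -0.0], [-0.0, -0.0, -1.0]]
[-0.00031014  0.03022668  0.00338126] [ 0.91434853  0.27813423 -0.3262289   1.91758742  0.10748055  0.96263672
 -0.90671794]
```

Emit:
apply_moves(dp=[[0, 0, 0], [0, 0, 0], [0, 0, 0], [0, 0, 0]], twist=[[0, 0, 0], [0, 0, 0], [0, 0, 0], [0, 0, 0]], fingers=[1, 1, 1, 1])

```text
time: 3.45
position: [0.4214, -0.3362, 0.0365]
tool_rot: [3.135, 0.197, -0.0]
ft_force: [0.2, 0.6, -1.2]
grip_width: 0.206
grip_force: 39.9
```

Run:
```python
from h import *
s,T=brief()
```

```text
t 3.45 p [ 0.4214 -0.3362  0.0365] F [ 0.24  0.57 -1.21] M [-0.047 -0.004  0.036] w 0.206 gf 39.9
[[0.992, 0.125, -0.0], [0.125, -0.992, -0.0], [-0.0, 0.0, -1.0]]
```

Emit:
apply_moves(dp=[[0, 0, -0.02], [0, 0, -0.03], [0, 0, -0.033], [0, 0, -0.03], [0, 0, 0], [0.01, -0.036, 0], [0.01, -0.036, 0], [0.01, -0.036, 0], [0.01, -0.036, 0], [0.01, -0.036, 0]], twist=[[0, 0, 0], [0, 0, 0], [0, 0, 0], [0, 0, 0], [0, 0, 0], [0, 0, 0], [0, 0, 0], [0, 0, 0], [0, 0, 0], [0, 0, 0]], fingers=[1, 1, 1, 1, 1, 1, 1, 1, 1, 1])

```text
time: 4.45
position: [0.4476, -0.1496, 0.1483]
tool_rot: [-3.135, -0.197, 0.003]
ft_force: [1.0, -0.7, -1.3]
grip_width: 0.207
grip_force: 39.9
```

Emit:
apply_moves(dp=[[0.01, -0.036, 0], [0.01, -0.036, 0], [0.01, -0.036, 0], [0.01, -0.036, 0], [0.008, -0.031, 0], [0, 0, 0], [0, 0, 0], [0, 0, 0], [0, 0, 0]], twist=[[0, 0, 0], [0, 0, 0], [0, 0, 0], [0, 0, 0], [0, 0, 0], [0, 0, 0.056], [0, 0, 0], [0, 0, 0], [0, 0, 0]], fingers=[1, 1, 1, 1, 1, 1, 1, 1, 1])

```text
time: 5.35
position: [0.4737, 0.0273, 0.149]
tool_rot: [3.14, 0.108, -0.002]
ft_force: [-0.3, -1.1, -1.3]
grip_width: 0.2
grip_force: 39.9
```

Run:
```python
from h import *
s,T=brief()
im=get_image('wrist');cv2.imwrite('pics/w2.png',im[:,:,::-1])
t=np.array(s['position'])+T@[.13,0,-.0135]
print('tip',t,pix('wrist',t,s),'collar top c',pix('wrist',(.6985,.044,.173),s),'sock',pix('wrist',(.6985-.05986,.044-.0042,.173),s))
```

```text
t 5.35 p [0.4737 0.0273 0.149 ] F [-0.29 -1.11 -1.3 ] M [-0.052  0.045 -0.026] w 0.2 gf 39.9
[[0.998, 0.069, -0.001], [0.069, -0.998, -0.0], [-0.001, 0.0, -1.0]]
tip [0.6033909  0.03626555 0.16235252] [321.8 -42.2] collar top c [ 317.6 -458.3] sock [ 318.4 -182.7]
```

View pics/w2.png

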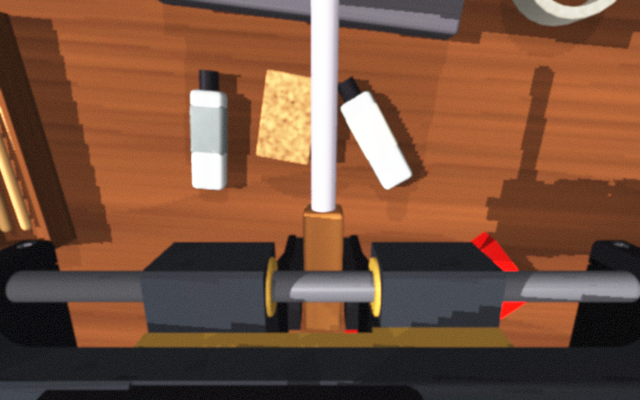

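The wrist picture shows the bar held centrally (column 323 at handle, 325 at the top edge), with the tubes and cork block below; the collar is out of view. I go nearer and check against top and scene.

Emit:
apply_moves(dp=[[0.014, 0, 0.0045], [0.013, 0, 0], [0, 0, 0], [0, 0, 0], [0, 0, 0]], twist=[[0, 0, 0], [0, 0, 0], [0, 0, 0], [0, 0, 0], [0, 0, 0]], fingers=[1, 1, 1, 1, 1])

```text
time: 5.9
position: [0.5004, 0.0299, 0.1449]
tool_rot: [3.139, 0.109, -0.001]
ft_force: [-0.3, 0.9, -2.3]
grip_width: 0.207
grip_force: 39.9
```

Run:
```python
from h import *
s,T=brief()
t=np.array(s['position'])+T@[.13,0,-.0135]
h=np.array(s['position'])+T@[.03,0,-.0135]
o=np.zeros((500,800,3),np.uint8)
for i,(n,k) in enumerate((('top',7),('scene',7))):
    im=get_image(n)[:,:,::-1];c=pix(n,(.64,.04,.158))
    x0,y0=int(c[0]-28),int(c[1]-35)
    cr=cv2.resize(im[y0:y0+71,x0:x0+57],(399,497),interpolation=cv2.INTER_CUBIC)
    o[:497,i*400:i*400+399]=cr
    f=lambda p:((pix(n,p)-[x0,y0]+.5)*7+[i*400,0]).round()
    print(n,'tip',f(t),'handlefront',f(h),'sockmouth',f((.6985-.05986,.044-.0042,.158)),'axis@173',f((.6985,.044,.173)),'groove outer',f((.6985-.05986,.044-.0042,.173)))
cv2.imwrite('pics/c1.png',o)
```

```text
t 5.9 p [0.5004 0.0299 0.1449] F [-0.35  0.87 -2.28] M [0.032 0.076 0.049] w 0.207 gf 39.9
[[0.998, 0.069, -0.001], [0.069, -0.998, -0.0], [-0.001, 0.0, -1.0]]
top tip [204. 276.] handlefront [202. 528.] sockmouth [204. 256.] axis@173 [204.  95.] groove outer [203. 243.]
scene tip [580. 246.] handlefront [392. 164.] sockmouth [597. 254.] axis@173 [720. 278.] groove outer [600. 227.]
```

View pics/c1.png

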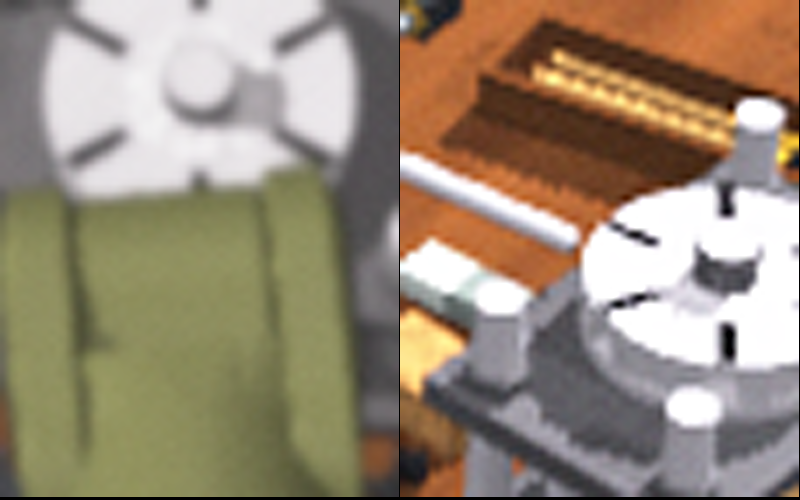

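Left (top): groove of the near socket at crop x≈200, as predicted (203). Right (scene): tip at (578,240), predicted (580,246), and groove in line. Aligned within about 2 mm; insert.

Emit:
apply_moves(dp=[[0.004, 0, 0], [0.004, 0, 0], [0.004, 0, 0], [0.004, 0, 0]], twist=[[0, 0, 0], [0, 0, 0], [0, 0, 0], [0, 0, 0]], fingers=[1, 1, 1, 1])

```text
time: 6.4
position: [0.5172, 0.0319, 0.145]
tool_rot: [-3.139, -0.111, 0.0]
ft_force: [-0.1, 1.8, -1.3]
grip_width: 0.203
grip_force: 40.0
```

Run:
```python
from h import *
s,T=brief()
```

```text
t 6.4 p [0.5172 0.0319 0.145 ] F [-0.09  1.77 -1.34] M [0.499 0.017 0.28 ] w 0.203 gf 40.0
[[0.998, 0.07, -0.0], [0.07, -0.998, 0.001], [-0.0, -0.001, -1.0]]
```

Emit:
apply_moves(dp=[[0.003, -0.001, 0], [0.005, 0, 0], [0.005, 0, 0], [0.005, 0, 0], [0.003, 0, 0], [0, 0, 0], [0, 0, 0]], twist=[[0, 0, 0], [0, 0, 0], [0, 0, 0], [0, 0, 0], [0, 0, 0], [0, 0, 0], [0, 0, 0]], fingers=[1, 1, 1, 1, 1, 1, 1])

```text
time: 7.1
position: [0.5385, 0.0342, 0.1452]
tool_rot: [-3.139, -0.11, -0.002]
ft_force: [0.7, 2.9, -2.0]
grip_width: 0.205
grip_force: 40.0
```

```bash
cat >> h.py <<'E'
C=np.array([.6985,.044])
def pol():
    s,T=brief();p=s['position'][:2]-C;F=s['ft_force'];r=np.hypot(*p)
    a=np.degrees(np.arctan2(p[1],p[0]))%360
    print('handle r %.4f ang %.1f toolyaw %.1f'%(r,a,np.degrees(np.arctan2(T[1,0],T[0,0]))),'Mz_axis %.3f'%(s['torque'][2]+p[0]*F[1]-p[1]*F[0]),'Ftan(ccw) %.2f Frad %.2f'%((p[0]*F[1]-p[1]*F[0])/r,p@F[:2]/r))
    return s,T
E
python3 -c "
from h import *
pol()"
```

```text
t 7.1 p [0.5385 0.0342 0.1452] F [ 0.67  2.91 -1.97] M [ 0.59  -0.114  0.324] w 0.205 gf 40.0
[[0.998, 0.07, 0.001], [0.07, -0.998, 0.0], [0.001, -0.0, -1.0]]
handle r 0.1603 ang 183.5 toolyaw 4.0 Mz_axis -0.135 Ftan(ccw) -2.87 Frad -0.84
```

Emit:
apply_moves(dp=[[0.0002, -0.007, 0], [0.0006, -0.007, 0], [0, -0.014, 0], [0, -0.014, 0], [0, -0.014, 0], [0, -0.014, 0], [0, -0.0056, 0], [0, -0.0056, 0], [0, -0.0056, 0]], twist=[[0, 0, 0.06], [0, 0, 0.06], [0, 0, 0.0873], [0, 0, 0.0873], [0, 0, 0.0873], [0, 0, 0.0873], [0, 0, 0.035], [0, 0, 0.035], [0, 0, 0.035]], fingers=[1, 1, 1, 1, 1, 1, 1, 1, 1])

```text
time: 8.0
position: [0.5541, 0.1153, 0.1447]
tool_rot: [3.036, -0.788, -0.003]
ft_force: [-4.5, -2.8, 0.8]
grip_width: 0.201
grip_force: 40.0
```

```bash
python3 -c "
from h import *
pol()"
```

```text
t 8.0 p [0.5541 0.1153 0.1447] F [-4.48 -2.83  0.78] M [-0.598  0.862  0.221] w 0.201 gf 40.0
[[0.874, -0.486, -0.003], [-0.486, -0.874, -0.004], [-0.001, 0.005, -1.0]]
handle r 0.1610 ang 153.7 toolyaw -29.1 Mz_axis 0.949 Ftan(ccw) 4.52 Frad 2.76
```

Emit:
apply_moves(dp=[[0, -0.0056, 0], [0, -0.0056, 0], [0, -0.0056, 0], [0, -0.0056, 0]], twist=[[0, 0, 0.035], [0, 0, 0.035], [0, 0, 0.035], [0, 0, 0.035]], fingers=[1, 1, 1, 1])

```text
time: 8.4
position: [0.5651, 0.1351, 0.1446]
tool_rot: [2.974, -0.997, -0.005]
ft_force: [-5.8, -0.4, 1.6]
grip_width: 0.203
grip_force: 40.0
```

```bash
python3 -c "
from h import *
pol()"
```

```text
t 8.4 p [0.5651 0.1351 0.1446] F [-5.76 -0.42  1.64] M [-0.305  1.303  0.117] w 0.203 gf 40.0
[[0.798, -0.603, -0.005], [-0.603, -0.798, -0.003], [-0.002, 0.006, -1.0]]
handle r 0.1615 ang 145.7 toolyaw -37.1 Mz_axis 0.698 Ftan(ccw) 3.59 Frad 4.52
```

Emit:
apply_moves(dp=[[0, -0.0056, 0], [0, -0.0056, 0], [0, -0.0056, 0]], twist=[[0, 0, 0.035], [0, 0, 0.035], [0, 0, 0.035]], fingers=[1, 1, 1])

```text
time: 8.7
position: [0.5751, 0.1489, 0.1445]
tool_rot: [2.919, -1.152, -0.008]
ft_force: [-7.6, 0.7, 1.7]
grip_width: 0.204
grip_force: 40.0
```

```bash
python3 -c "
from h import *
pol()"
```

```text
t 8.7 p [0.5751 0.1489 0.1445] F [-7.63  0.66  1.66] M [-0.003  1.505  0.05 ] w 0.204 gf 40.0
[[0.73, -0.683, -0.006], [-0.683, -0.73, -0.001], [-0.003, 0.005, -1.0]]
handle r 0.1619 ang 139.6 toolyaw -43.1 Mz_axis 0.768 Ftan(ccw) 4.44 Frad 6.24
```

Emit:
apply_moves(dp=[[0, -0.0056, 0], [0, -0.0056, 0], [0, -0.0056, 0]], twist=[[0, 0, 0.035], [0, 0, 0.035], [0, 0, 0.035]], fingers=[1, 1, 1])

```text
time: 9.0
position: [0.5866, 0.1615, 0.1448]
tool_rot: [2.855, -1.303, -0.008]
ft_force: [-7.3, 1.1, 0.1]
grip_width: 0.202
grip_force: 40.0
```

```bash
python3 -c "
from h import *
pol()"
```

```text
t 9.0 p [0.5866 0.1615 0.1448] F [-7.35  1.11  0.14] M [ 0.126  1.575 -0.008] w 0.202 gf 40.0
[[0.655, -0.755, -0.006], [-0.755, -0.655, -0.001], [-0.003, 0.005, -1.0]]
handle r 0.1623 ang 133.6 toolyaw -49.1 Mz_axis 0.730 Ftan(ccw) 4.55 Frad 5.87
```

Emit:
apply_moves(dp=[[0, 0, 0], [0, 0, 0], [0, 0, 0]], twist=[[0, 0, 0], [0, 0, 0], [0, 0, 0]], fingers=[1, 1, 1])

```text
time: 9.3
position: [0.5867, 0.1617, 0.1446]
tool_rot: [2.856, -1.3, -0.007]
ft_force: [-6.7, 1.1, 2.5]
grip_width: 0.203
grip_force: 40.0
```

```bash
python3 -c "
from h import *
pol()"
```

```text
t 9.3 p [0.5867 0.1617 0.1446] F [-6.67  1.11  2.54] M [ 0.116  1.403 -0.104] w 0.203 gf 40.0
[[0.657, -0.754, -0.006], [-0.754, -0.657, -0.002], [-0.002, 0.005, -1.0]]
handle r 0.1623 ang 133.5 toolyaw -48.9 Mz_axis 0.557 Ftan(ccw) 4.07 Frad 5.39
```

Emit:
apply_moves(dp=[[0, 0.007, 0], [0, 0.007, 0], [0, 0, 0], [0, 0, 0]], twist=[[0, 0, -0.06], [0, 0, -0.06], [0, 0, 0], [0, 0, 0]], fingers=[1, 1, 1, 1])

```text
time: 9.7
position: [0.5794, 0.1513, 0.1452]
tool_rot: [2.93, -1.132, 0.001]
ft_force: [-0.5, -0.7, -1.7]
grip_width: 0.206
grip_force: 40.0
```

Run:
```python
from h import *
s,T=pol()
im=get_image('top')[:,:,::-1]
g=np.array([im[int(round(v)),int(round(u))].sum() for th in range(360) for u,v in [pix('top',(*(C+.05*np.array([np.cos(np.radians(th)),np.sin(np.radians(th))])),.173))]]).astype(int)
print([ (t,g[t]) for t in range(360) if g[t]<400])
```

```text
t 9.7 p [0.5794 0.1513 0.1452] F [-0.51 -0.7  -1.73] M [-0.155  0.252 -0.156] w 0.206 gf 40.0
[[0.74, -0.672, 0.0], [-0.672, -0.74, -0.001], [0.001, 0.001, -1.0]]
handle r 0.1603 ang 138.0 toolyaw -42.2 Mz_axis -0.019 Ftan(ccw) 0.86 Frad -0.09
[(24, np.int64(318)), (25, np.int64(318)), (26, np.int64(318)), (27, np.int64(318)), (82, np.int64(328)), (83, np.int64(328)), (84, np.int64(347)), (85, np.int64(347)), (139, np.int64(398)), (140, np.int64(302)), (141, np.int64(302)), (142, np.int64(302)), (143, np.int64(302)), (144, np.int64(383)), (200, np.int64(389)), (201, np.int64(389)), (202, np.int64(389)), (203, np.int64(389)), (204, np.int64(317)), (205, np.int64(317)), (206, np.int64(346)), (263, np.int64(354)), (264, np.int64(354)), (265, np.int64(354)), (266, np.int64(354)), (324, np.int64(387)), (325, np.int64(387)), (326, np.int64(387)), (327, np.int64(327))]
```

Emit:
apply_moves(dp=[[0, 0.007, 0], [-0.01, 0, 0], [-0.015, 0, 0], [-0.015, 0, 0], [-0.008, 0, 0], [0, 0, 0]], twist=[[0, 0, -0.06], [0, 0, 0], [0, 0, 0], [0, 0, 0], [0, 0, 0], [0, 0, 0]], fingers=[1, 1, 1, 1, 1, 1])

```text
time: 10.35
position: [0.5356, 0.1794, 0.1452]
tool_rot: [-2.966, 1.034, 0.001]
ft_force: [0.1, 0.6, -0.4]
grip_width: 0.201
grip_force: 40.0
```

```bash
cat >> h.py <<'E'
def shaft(s,T):
    im=get_image('wrist').astype(int)
    for v in (5,60,120,180):
        r=im[v,270:380];m=np.where((r.min(1)>165))[0]
        if len(m): print('row',v,'shaft cols',270+m[0],270+m[-1],len(m))
    m=np.where(im[230,270:380,0]-im[230,270:380,2]>40)[0]; print('row230 handle',270+m[0],270+m[-1])
def grooves():
    im=get_image('top').astype(int).sum(2);e=np.arange(60);a=[]
    for k in range(6):
        for th in range(60):
            t=np.radians(60*k+th);u,v=pix('top',(*(C+.05*np.array([np.cos(t),np.sin(t)])),.173))
            a.append(cv2.getRectSubPix(im.astype(np.float32),(1,1),(float(u),float(v)))[0,0])
    a=np.array(a).reshape(6,60);a=np.where((a<420),1,0)
    print('grooves',[(k,(np.where(r)[0]+60*k).min(),(np.where(r)[0]+60*k).max()) for k,r in enumerate(a) if r.any()])
E
python3 - <<'E'
from h import *
s,T=pol();shaft(s,T);grooves()
E
```

```text
t 10.35 p [0.5356 0.1794 0.1452] F [ 0.07  0.63 -0.37] M [0.118 0.002 0.059] w 0.201 gf 40.0
[[0.783, -0.622, -0.0], [-0.622, -0.783, 0.001], [-0.001, -0.001, -1.0]]
handle r 0.2118 ang 140.3 toolyaw -38.4 Mz_axis -0.052 Ftan(ccw) -0.53 Frad 0.35
row 5 shaft cols 279 336 38
row 60 shaft cols 314 335 22
row 120 shaft cols 314 335 22
row 180 shaft cols 314 379 40
row230 handle 270 379
grooves [(0, np.int64(23), np.int64(27)), (1, np.int64(80), np.int64(85)), (2, np.int64(139), np.int64(144)), (3, np.int64(201), np.int64(206)), (4, np.int64(264), np.int64(268)), (5, np.int64(325), np.int64(329))]
```

Emit:
apply_moves(dp=[[0.001, 0.0235, 0], [0.001, 0.0235, 0], [0.001, 0.0235, 0], [0.001, 0.0235, 0], [0.001, 0.0235, 0], [0.001, 0.0235, 0], [0.001, 0.0235, 0], [0.001, 0.0235, 0], [0.001, 0.0235, 0], [0.001, 0.0235, 0]], twist=[[0, 0, -0.1093], [0, 0, -0.1093], [0, 0, -0.1093], [0, 0, -0.1093], [0, 0, -0.1093], [0, 0, -0.1093], [0, 0, -0.1093], [0, 0, -0.1093], [0, 0, -0.1093], [0, 0, -0.1093]], fingers=[1, 1, 1, 1, 1, 1, 1, 1, 1, 1])

```text
time: 11.45
position: [0.506, -0.0465, 0.1453]
tool_rot: [3.071, 0.657, 0.001]
ft_force: [0.2, 0.0, -0.8]
grip_width: 0.204
grip_force: 40.0
```

Emit:
apply_moves(dp=[[0, 0, 0], [0, 0, 0], [0, 0, 0]], twist=[[0, 0, 0], [0, 0, 0], [0, 0, 0]], fingers=[1, 1, 1])

```text
time: 11.75
position: [0.5056, -0.0438, 0.1449]
tool_rot: [-3.073, -0.652, 0.0]
ft_force: [-0.2, 0.6, -1.3]
grip_width: 0.201
grip_force: 40.0
```

```bash
cat >> h.py <<'E'
def ins(ang):
    s,T=pol();u=np.array([np.cos(np.radians(ang)),np.sin(np.radians(ang))]);p=s['position'][:2]-C
    r=p@u;d=T[:2,:2].T@(u*r-p);y=np.degrees(np.arctan2(T[1,0],T[0,0]))+180
    print('to line: tool dxy',d.round(4),'twist %.4f'%np.radians(y-ang),'r %.4f'%r)
E
python3 - <<'E'
from h import *
grooves();ins(204.2)
E
```

```text
grooves [(0, np.int64(23), np.int64(27)), (1, np.int64(81), np.int64(85)), (2, np.int64(139), np.int64(144)), (3, np.int64(201), np.int64(206)), (4, np.int64(264), np.int64(268)), (5, np.int64(325), np.int64(329))]
t 11.8 p [ 0.5056 -0.0436  0.1449] F [ 0.12  0.52 -1.68] M [-0.053  0.04   0.063] w 0.201 gf 40.0
[[0.913, 0.407, -0.0], [0.407, -0.913, 0.0], [-0.0, -0.0, -1.0]]
handle r 0.2118 ang 204.4 toolyaw 24.0 Mz_axis -0.025 Ftan(ccw) -0.42 Frad -0.33
to line: tool dxy [-0.     -0.0008] twist -0.0032 r 0.2118
```

Emit:
apply_moves(dp=[[0.006, -0.002, 0], [0.006, 0, 0], [0.005, 0, 0], [0.004, 0, 0], [0.004, 0, 0], [0.003, 0, 0]], twist=[[0, 0, 0], [0, 0, 0], [0, 0, 0], [0, 0, 0], [0, 0, 0], [0, 0, 0]], fingers=[1, 1, 1, 1, 1, 1])

```text
time: 12.4
position: [0.5309, -0.0312, 0.1449]
tool_rot: [3.073, 0.653, -0.0]
ft_force: [-0.6, -0.1, -1.4]
grip_width: 0.202
grip_force: 40.0
```

```bash
python3 -c "
from h import *
pol()"
```

```text
t 12.4 p [ 0.5309 -0.0312  0.1449] F [-0.55 -0.09 -1.41] M [-0.015  0.078  0.095] w 0.202 gf 40.0
[[0.914, 0.407, -0.0], [0.407, -0.914, -0.0], [-0.0, 0.0, -1.0]]
handle r 0.1837 ang 204.2 toolyaw 24.0 Mz_axis 0.069 Ftan(ccw) -0.14 Frad 0.54
```

Emit:
apply_moves(dp=[[0.006, 0, 0], [0.006, 0, 0], [0.006, 0, 0], [0.006, 0, 0], [0, 0, 0], [0, 0, 0]], twist=[[0, 0, 0], [0, 0, 0], [0, 0, 0], [0, 0, 0], [0, 0, 0], [0, 0, 0]], fingers=[1, 1, 1, 1, 1, 1])

```text
time: 13.0
position: [0.5532, -0.0206, 0.1451]
tool_rot: [-3.072, -0.654, -0.002]
ft_force: [0.1, 4.7, -1.2]
grip_width: 0.202
grip_force: 40.1
```

```bash
python3 -c "
from h import *
pol()"
```

```text
t 13.0 p [ 0.5532 -0.0206  0.1451] F [ 0.11  4.74 -1.22] M [0.694 0.062 0.34 ] w 0.202 gf 40.1
[[0.913, 0.408, 0.001], [0.408, -0.913, 0.001], [0.001, -0.0, -1.0]]
handle r 0.1590 ang 204.0 toolyaw 24.1 Mz_axis -0.341 Ftan(ccw) -4.28 Frad -2.02
```

Emit:
apply_moves(dp=[[0.0002, -0.0068, 0], [0.0006, -0.0068, 0], [0.001, -0.0068, 0], [0, -0.0056, 0], [0, -0.0056, 0]], twist=[[0, 0, 0.06], [0, 0, 0.06], [0, 0, 0.06], [0, 0, 0.035], [0, 0, 0.035]], fingers=[1, 1, 1, 1, 1])

```text
time: 13.5
position: [0.5445, 0.0077, 0.1453]
tool_rot: [3.128, 0.263, 0.0]
ft_force: [0.0, -1.4, -1.0]
grip_width: 0.202
grip_force: 40.3
```

```bash
python3 -c "
from h import *
pol()"
```

```text
t 13.5 p [0.5445 0.0077 0.1453] F [ 0.02 -1.4  -0.98] M [-0.264  0.233  0.629] w 0.202 gf 40.3
[[0.986, 0.167, 0.0], [0.167, -0.986, -0.002], [0.0, 0.002, -1.0]]
handle r 0.1582 ang 193.3 toolyaw 9.6 Mz_axis 0.845 Ftan(ccw) 1.37 Frad 0.30
```

Emit:
apply_moves(dp=[[0, -0.0056, 0], [0, -0.0056, 0]], twist=[[0, 0, 0.035], [0, 0, 0.035]], fingers=[1, 1])

```text
time: 13.7
position: [0.5422, 0.0183, 0.1451]
tool_rot: [3.135, 0.152, -0.002]
ft_force: [-1.9, -1.0, 0.1]
grip_width: 0.204
grip_force: 40.3
```

```bash
python3 -c "
from h import *
pol()"
```

```text
t 13.7 p [0.5422 0.0183 0.1451] F [-1.86 -1.01  0.05] M [-0.224  0.648  0.692] w 0.204 gf 40.3
[[0.995, 0.097, -0.001], [0.097, -0.995, -0.003], [-0.001, 0.002, -1.0]]
handle r 0.1584 ang 189.3 toolyaw 5.6 Mz_axis 0.802 Ftan(ccw) 0.70 Frad 2.00
```

Emit:
apply_moves(dp=[[0, -0.0056, 0], [0, -0.0056, 0]], twist=[[0, 0, 0.035], [0, 0, 0.035]], fingers=[1, 1])

```text
time: 13.9
position: [0.5405, 0.0294, 0.1449]
tool_rot: [3.139, 0.042, -0.004]
ft_force: [-5.2, -1.4, 1.4]
grip_width: 0.208
grip_force: 40.3
```

```bash
python3 -c "
from h import *
pol()"
```

```text
t 13.9 p [0.5405 0.0294 0.1449] F [-5.21 -1.44  1.41] M [-0.224  0.985  0.673] w 0.208 gf 40.3
[[1.0, 0.027, -0.003], [0.027, -1.0, -0.003], [-0.003, 0.003, -1.0]]
handle r 0.1586 ang 185.3 toolyaw 1.5 Mz_axis 0.824 Ftan(ccw) 0.95 Frad 5.32
```

Emit:
apply_moves(dp=[[0, -0.0056, 0], [0, -0.0056, 0], [0, -0.0056, 0]], twist=[[0, 0, 0.025], [0, 0, 0.025], [0, 0, 0.025]], fingers=[1, 1, 1])

```text
time: 14.2
position: [0.5395, 0.0445, 0.1447]
tool_rot: [3.136, -0.079, -0.008]
ft_force: [-8.7, -4.6, 2.0]
grip_width: 0.199
grip_force: 40.0
```

```bash
python3 -c "
from h import *
pol()"
```

```text
t 14.2 p [0.5395 0.0445 0.1447] F [-8.73 -4.63  2.02] M [-1.01   1.526  0.023] w 0.199 gf 40.0
[[0.999, -0.05, -0.005], [-0.05, -0.999, -0.004], [-0.005, 0.005, -1.0]]
handle r 0.1590 ang 179.8 toolyaw -2.9 Mz_axis 0.763 Ftan(ccw) 4.66 Frad 8.72
```

Emit:
apply_moves(dp=[[0, -0.0056, 0], [0, -0.0056, 0], [0, -0.0056, 0]], twist=[[0, 0, 0.035], [0, 0, 0.035], [0, 0, 0.035]], fingers=[1, 1, 1])

```text
time: 14.5
position: [0.5401, 0.0613, 0.1445]
tool_rot: [3.127, -0.244, -0.011]
ft_force: [-9.5, -3.9, 3.1]
grip_width: 0.199
grip_force: 40.0
```

```bash
python3 -c "
from h import *
pol()"
```

```text
t 14.5 p [0.5401 0.0613 0.1445] F [-9.47 -3.9   3.06] M [-0.833  1.875  0.104] w 0.199 gf 40.0
[[0.988, -0.155, -0.007], [-0.155, -0.988, -0.004], [-0.006, 0.005, -1.0]]
handle r 0.1593 ang 173.7 toolyaw -8.9 Mz_axis 0.886 Ftan(ccw) 4.91 Frad 8.99
```

Emit:
apply_moves(dp=[[0, -0.0056, 0], [0, -0.0056, 0], [0, -0.0056, 0]], twist=[[0, 0, 0.035], [0, 0, 0.035], [0, 0, 0.035]], fingers=[1, 1, 1])

```text
time: 14.8
position: [0.5426, 0.0783, 0.1443]
tool_rot: [3.11, -0.408, -0.013]
ft_force: [-12.7, -2.9, 3.9]
grip_width: 0.2
grip_force: 40.0
```

```bash
python3 -c "
from h import *
pol();grooves()"
```

```text
t 14.8 p [0.5426 0.0783 0.1443] F [-12.68  -2.94   3.94] M [-0.738  2.188 -0.062] w 0.2 gf 40.0
[[0.966, -0.258, -0.009], [-0.258, -0.966, -0.004], [-0.007, 0.006, -1.0]]
handle r 0.1596 ang 167.6 toolyaw -14.9 Mz_axis 0.831 Ftan(ccw) 5.60 Frad 11.76
grooves [(0, np.int64(0), np.int64(59)), (1, np.int64(60), np.int64(119)), (2, np.int64(120), np.int64(179)), (3, np.int64(237), np.int64(239)), (4, np.int64(240), np.int64(241)), (5, np.int64(300), np.int64(359))]
```

Emit:
apply_moves(dp=[[-0.0015, -0.0056, 0], [-0.001, -0.0056, 0], [0, -0.0056, 0]], twist=[[0, 0, 0.035], [0, 0, 0.035], [0, 0, 0.035]], fingers=[1, 1, 1])

```text
time: 15.15
position: [0.5467, 0.0948, 0.1446]
tool_rot: [3.085, -0.571, -0.006]
ft_force: [-7.2, -4.1, 1.0]
grip_width: 0.205
grip_force: 40.0
```

```bash
python3 -c "
from h import *
pol()"
```

```text
t 15.15 p [0.5467 0.0948 0.1446] F [-7.23 -4.09  1.03] M [-0.638  1.434 -0.035] w 0.205 gf 40.0
[[0.934, -0.358, -0.005], [-0.358, -0.934, -0.004], [-0.003, 0.005, -1.0]]
handle r 0.1601 ang 161.5 toolyaw -21.0 Mz_axis 0.953 Ftan(ccw) 6.18 Frad 5.56
```

Emit:
apply_moves(dp=[[0, -0.0056, 0], [0, -0.0056, 0], [0, -0.0056, 0]], twist=[[0, 0, 0.035], [0, 0, 0.035], [0, 0, 0.035]], fingers=[1, 1, 1])

```text
time: 15.45
position: [0.5525, 0.1108, 0.1445]
tool_rot: [3.05, -0.732, -0.009]
ft_force: [-9.4, -2.6, 2.6]
grip_width: 0.203
grip_force: 40.0
```

```bash
python3 -c "
from h import *
pol()"
```

```text
t 15.45 p [0.5525 0.1108 0.1445] F [-9.38 -2.56  2.57] M [-0.547  1.688 -0.109] w 0.203 gf 40.0
[[0.891, -0.454, -0.007], [-0.454, -0.891, -0.003], [-0.004, 0.006, -1.0]]
handle r 0.1605 ang 155.4 toolyaw -27.0 Mz_axis 0.890 Ftan(ccw) 6.23 Frad 7.47
```

Emit:
apply_moves(dp=[[0, -0.0056, 0], [0, -0.0056, 0]], twist=[[0, 0, 0.035], [0, 0, 0.035]], fingers=[1, 1])

```text
time: 15.65
position: [0.5574, 0.1209, 0.1444]
tool_rot: [3.023, -0.838, -0.01]
ft_force: [-9.8, -2.7, 2.1]
grip_width: 0.204
grip_force: 40.0
```

```bash
python3 -c "
from h import *
pol()"
```

```text
t 15.65 p [0.5574 0.1209 0.1444] F [-9.79 -2.68  2.07] M [-0.484  1.95  -0.145] w 0.204 gf 40.0
[[0.857, -0.515, -0.007], [-0.515, -0.857, -0.003], [-0.005, 0.007, -1.0]]
handle r 0.1607 ang 151.4 toolyaw -31.0 Mz_axis 0.986 Ftan(ccw) 7.04 Frad 7.32
```

Emit:
apply_moves(dp=[[-0.001, -0.0056, 0]], twist=[[0, 0, 0.035]], fingers=[1])

```text
time: 15.75
position: [0.56, 0.1258, 0.1444]
tool_rot: [3.007, -0.891, -0.008]
ft_force: [-7.2, -4.1, 1.8]
grip_width: 0.202
grip_force: 40.0
```

```bash
python3 -c "
from h import *
pol()"
```

```text
t 15.75 p [0.56   0.1258 0.1444] F [-7.21 -4.05  1.84] M [-0.805  1.483 -0.135] w 0.202 gf 40.0
[[0.839, -0.545, -0.006], [-0.545, -0.839, -0.004], [-0.003, 0.007, -1.0]]
handle r 0.1608 ang 149.4 toolyaw -33.0 Mz_axis 1.015 Ftan(ccw) 7.15 Frad 4.15
```

Emit:
apply_moves(dp=[[-0.001, -0.0056, 0]], twist=[[0, 0, 0.035]], fingers=[1])

```text
time: 15.85
position: [0.5628, 0.1306, 0.1446]
tool_rot: [2.991, -0.943, -0.005]
ft_force: [-6.4, -4.9, 0.6]
grip_width: 0.2
grip_force: 40.0
```

```bash
python3 -c "
from h import *
pol()"
```

```text
t 15.85 p [0.5628 0.1306 0.1446] F [-6.35 -4.86  0.6 ] M [-0.936  1.162 -0.052] w 0.2 gf 40.0
[[0.819, -0.574, -0.005], [-0.574, -0.819, -0.004], [-0.001, 0.006, -1.0]]
handle r 0.1610 ang 147.4 toolyaw -35.0 Mz_axis 1.158 Ftan(ccw) 7.52 Frad 2.74
```

Emit:
apply_moves(dp=[[0, -0.0056, 0]], twist=[[0, 0, 0.035]], fingers=[1])

```text
time: 15.95
position: [0.5658, 0.1353, 0.1445]
tool_rot: [2.974, -0.996, -0.006]
ft_force: [-7.2, -3.3, 0.9]
grip_width: 0.202
grip_force: 40.0
```

```bash
python3 -c "
from h import *
pol()"
```

```text
t 15.95 p [0.5658 0.1353 0.1445] F [-7.24 -3.34  0.93] M [-0.694  1.489 -0.136] w 0.202 gf 40.0
[[0.798, -0.602, -0.005], [-0.602, -0.798, -0.004], [-0.002, 0.006, -1.0]]
handle r 0.1611 ang 145.5 toolyaw -37.0 Mz_axis 0.968 Ftan(ccw) 6.85 Frad 4.07
```

Run:
```python
from h import *
M=[]
for i in range(12):
    get_image('wrist');s=ctrl.get_state();p=s['position'][:2]-C;F=s['ft_force'];M.append(s['torque'][2]+p[0]*F[1]-p[1]*F[0])
print(np.round(M,3),np.mean(M),np.mean(M[4:]));pol()
```

```text
[0.847 0.891 0.976 0.9   0.966 0.826 0.795 0.694 0.869 0.956 0.684 0.843] 0.8540284595351371 0.8292289401802327
t 16.55 p [0.5658 0.1356 0.1445] F [-7.04 -2.65  0.29] M [-0.611  1.355 -0.153] w 0.201 gf 40.0
[[0.799, -0.601, -0.005], [-0.601, -0.799, -0.004], [-0.002, 0.006, -1.0]]
handle r 0.1612 ang 145.4 toolyaw -36.9 Mz_axis 0.843 Ftan(ccw) 6.18 Frad 4.29
```

Emit:
apply_moves(dp=[[0, -0.0056, 0], [0, -0.0056, 0]], twist=[[0, 0, 0.035], [0, 0, 0.035]], fingers=[1, 1])

```text
time: 16.75
position: [0.5722, 0.1444, 0.1445]
tool_rot: [2.937, -1.099, -0.007]
ft_force: [-8.7, -3.1, 1.7]
grip_width: 0.203
grip_force: 40.0
```

Run:
```python
from h import *
M=[];pol()
for i in range(16):
    get_image('wrist');s=ctrl.get_state();p=s['position'][:2]-C;F=s['ft_force'];M.append(s['torque'][2]+p[0]*F[1]-p[1]*F[0])
print(np.round(M,3),np.mean(M),np.mean(M[4:]));pol()
```

```text
t 16.75 p [0.5722 0.1444 0.1445] F [-8.75 -3.08  1.75] M [-0.68   1.7   -0.146] w 0.203 gf 40.0
[[0.754, -0.656, -0.006], [-0.656, -0.754, -0.004], [-0.002, 0.007, -1.0]]
handle r 0.1613 ang 141.5 toolyaw -41.0 Mz_axis 1.121 Ftan(ccw) 7.85 Frad 4.93
[0.953 0.978 0.934 0.989 0.88  0.904 1.006 0.788 1.123 0.739 0.967 0.918
 0.909 0.817 0.967 0.975] 0.9280797249661736 0.9162478715968962
t 17.55 p [0.5724 0.1446 0.1445] F [-8.16 -2.36  1.7 ] M [-0.558  1.568 -0.144] w 0.201 gf 40.0
[[0.755, -0.655, -0.006], [-0.655, -0.755, -0.003], [-0.002, 0.006, -1.0]]
handle r 0.1614 ang 141.4 toolyaw -40.9 Mz_axis 0.975 Ftan(ccw) 6.94 Frad 4.90
```

Emit:
apply_moves(dp=[[0, 0.007, 0], [0, 0.007, 0], [0, 0, 0], [0, 0, 0]], twist=[[0, 0, -0.06], [0, 0, -0.06], [0, 0, 0], [0, 0, 0]], fingers=[1, 1, 1, 1])

```text
time: 17.95
position: [0.566, 0.1342, 0.1449]
tool_rot: [3.001, -0.922, 0.0]
ft_force: [-2.6, -3.8, -0.7]
grip_width: 0.207
grip_force: 40.1
```

```bash
python3 -c "
from h import *
pol();grooves()"
```

```text
t 17.95 p [0.566  0.1342 0.1449] F [-2.57 -3.8  -0.72] M [-0.817  0.504 -0.455] w 0.207 gf 40.1
[[0.828, -0.561, -0.0], [-0.561, -0.828, -0.002], [0.001, 0.002, -1.0]]
handle r 0.1603 ang 145.7 toolyaw -34.1 Mz_axis 0.280 Ftan(ccw) 4.59 Frad -0.01
grooves [(0, np.int64(30), np.int64(36)), (1, np.int64(89), np.int64(92)), (2, np.int64(148), np.int64(152)), (3, np.int64(210), np.int64(214)), (4, np.int64(273), np.int64(276)), (5, np.int64(332), np.int64(337))]
```

Emit:
apply_moves(dp=[[0, 0.006, 0], [0, 0, 0]], twist=[[0, 0, -0.04], [0, 0, 0]], fingers=[1, 1])

```text
time: 18.2
position: [0.5631, 0.1305, 0.1451]
tool_rot: [3.022, -0.858, 0.002]
ft_force: [0.5, -3.3, -1.0]
grip_width: 0.204
grip_force: 40.1
```

```bash
python3 -c "
from h import *
pol()"
```

```text
t 18.2 p [0.5631 0.1305 0.1451] F [ 0.46 -3.34 -0.97] M [-0.666  0.178 -0.361] w 0.204 gf 40.1
[[0.851, -0.526, 0.001], [-0.526, -0.851, -0.001], [0.001, 0.0, -1.0]]
handle r 0.1606 ang 147.4 toolyaw -31.7 Mz_axis 0.051 Ftan(ccw) 2.57 Frad -2.19
```

Emit:
apply_moves(dp=[[-0.008, 0, 0], [-0.008, 0, 0], [-0.008, 0, 0]], twist=[[0, 0, 0], [0, 0, 0], [0, 0, 0]], fingers=[1, 1, 1])

```text
time: 18.5
position: [0.5415, 0.1446, 0.145]
tool_rot: [3.022, -0.856, 0.0]
ft_force: [-0.8, -2.1, -1.5]
grip_width: 0.2
grip_force: 40.0
```

```bash
python3 -c "
from h import *
pol()"
```

```text
t 18.5 p [0.5415 0.1446 0.145 ] F [-0.84 -2.13 -1.51] M [-0.269  0.274 -0.225] w 0.2 gf 40.0
[[0.852, -0.524, -0.0], [-0.524, -0.852, -0.0], [0.0, 0.0, -1.0]]
handle r 0.1865 ang 147.3 toolyaw -31.6 Mz_axis 0.194 Ftan(ccw) 2.25 Frad -0.44
```

Emit:
apply_moves(dp=[[-0.012, 0, 0], [-0.016, 0, 0], [-0.016, 0, 0], [-0.016, 0, 0], [0, 0, 0], [0, 0, 0], [0, 0, 0], [0, 0, 0], [0, 0, 0], [0, 0, 0]], twist=[[0, 0, 0], [0, 0, 0], [0, 0, 0], [0, 0, 0], [0, 0, -0.113], [0, 0, -0.113], [0, 0, -0.113], [0, 0, -0.113], [0, 0, -0.113], [0, 0, -0.113]], fingers=[1, 1, 1, 1, 1, 1, 1, 1, 1, 1])

```text
time: 19.5
position: [0.4901, 0.1767, 0.1451]
tool_rot: [-3.134, -0.208, -0.0]
ft_force: [0.4, -0.6, -1.8]
grip_width: 0.208
grip_force: 40.0
```

Emit:
apply_moves(dp=[[0, 0, 0], [0, 0, 0]], twist=[[0, 0, 0], [0, 0, 0]], fingers=[1, 1])

```text
time: 19.7
position: [0.4905, 0.1762, 0.1451]
tool_rot: [-3.135, -0.196, -0.0]
ft_force: [-0.0, 0.5, -0.6]
grip_width: 0.205
grip_force: 40.0
```

```bash
cat >> h.py <<'E'
def goto(x,y,z,yaw):
    s,T=pol();d=T.T@(np.array([x,y,z])-s['position']);print('tool d',d.round(4),'twist %.4f'%(np.arctan2(T[1,0],T[0,0])-np.radians(yaw)))
E
python3 -c "
from h import *
goto(.4214,-.3362,.12,7.18);grooves()"
```

```text
t 19.7 p [0.4905 0.1762 0.1451] F [-0.01  0.52 -0.63] M [ 0.055  0.058 -0.016] w 0.205 gf 40.0
[[0.992, 0.124, 0.0], [0.124, -0.992, 0.0], [0.0, -0.0, -1.0]]
handle r 0.2465 ang 147.6 toolyaw 7.2 Mz_axis -0.123 Ftan(ccw) -0.44 Frad 0.28
tool d [-0.1323  0.4999  0.025 ] twist -0.0005
grooves [(0, np.int64(30), np.int64(36)), (1, np.int64(89), np.int64(92)), (2, np.int64(148), np.int64(153)), (3, np.int64(210), np.int64(214)), (4, np.int64(273), np.int64(276)), (5, np.int64(332), np.int64(337))]
```

Emit:
apply_moves(dp=[[-0.033, 0.033, 0], [-0.033, 0.033, 0], [-0.033, 0.033, 0], [-0.033, 0.033, 0], [0, 0.035, 0], [0, 0.035, 0], [0, 0.035, 0], [0, 0.035, 0], [0, 0.035, 0], [0, 0.035, 0]], twist=[[0, 0, 0], [0, 0, 0], [0, 0, 0], [0, 0, 0], [0, 0, 0], [0, 0, 0], [0, 0, 0], [0, 0, 0], [0, 0, 0], [0, 0, 0]], fingers=[1, 1, 1, 1, 1, 1, 1, 1, 1, 1])

```text
time: 20.75
position: [0.4033, -0.1816, 0.1453]
tool_rot: [-3.135, -0.196, -0.002]
ft_force: [0.8, 0.4, -1.8]
grip_width: 0.207
grip_force: 40.0
```

Emit:
apply_moves(dp=[[0, 0.035, 0], [0, 0.035, 0], [0, 0.035, 0], [0, 0.035, 0], [0, 0.018, 0], [0, 0, 0], [0, 0, 0], [0, 0, 0]], twist=[[0, 0, 0], [0, 0, 0], [0, 0, 0], [0, 0, 0], [0, 0, 0], [0, 0, 0], [0, 0, 0], [0, 0, 0]], fingers=[1, 1, 1, 1, 1, 1, 1, 1])

```text
time: 21.55
position: [0.4234, -0.3354, 0.1448]
tool_rot: [-3.134, -0.2, -0.0]
ft_force: [1.4, -0.1, -0.9]
grip_width: 0.199
grip_force: 40.0
```

Run:
```python
from h import *
goto(.4214,-.3362,.0375,7.18)
im=get_image('wrist');cv2.imwrite('pics/w3.png',im[:,:,::-1])
```

```text
t 21.55 p [ 0.4234 -0.3354  0.1448] F [ 1.37 -0.06 -0.91] M [ 0.022  0.021 -0.012] w 0.199 gf 40.0
[[0.992, 0.127, -0.0], [0.127, -0.992, 0.001], [0.0, -0.001, -1.0]]
handle r 0.4686 ang 234.1 toolyaw 7.3 Mz_axis 0.525 Ftan(ccw) 1.15 Frad -0.75
tool d [-0.0021  0.0007  0.1073] twist 0.0024
```

View pics/w3.png

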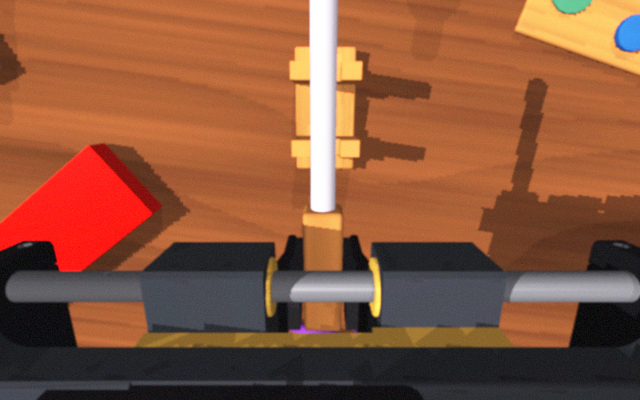

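The picture shows the bar (column 323) lying over the rest's notches (rest centred about column 326), handle front edge at row 207 as when first gripped, so no slip. Lower and release.

Emit:
apply_moves(dp=[[-0.002, 0.001, 0.02], [0, 0, 0.03], [0, 0, 0.025], [0, 0, 0.015], [0, 0, 0.008], [0, 0, 0.005], [0, 0, 0.004], [0, 0, 0], [0, 0, 0]], twist=[[0, 0, 0], [0, 0, 0], [0, 0, 0], [0, 0, 0], [0, 0, 0], [0, 0, 0], [0, 0, 0], [0, 0, 0], [0, 0, 0]], fingers=[1, 1, 1, 1, 1, 1, 1, 1, 1])

```text
time: 22.5
position: [0.4218, -0.3386, 0.0387]
tool_rot: [3.135, 0.199, 0.002]
ft_force: [-0.4, -0.5, -1.2]
grip_width: 0.208
grip_force: 40.0
```

```bash
python3 -c "
from h import *
goto(.4214,-.3362,.0365,7.18)"
```

```text
t 22.5 p [ 0.4218 -0.3386  0.0387] F [-0.44 -0.54 -1.22] M [0.006 0.045 0.012] w 0.208 gf 40.0
[[0.992, 0.126, 0.001], [0.126, -0.992, -0.001], [0.001, 0.001, -1.0]]
handle r 0.4722 ang 234.1 toolyaw 7.3 Mz_axis -0.007 Ftan(ccw) -0.04 Frad 0.69
tool d [-0.0001 -0.0024  0.0022] twist 0.0013
```

Emit:
apply_moves(dp=[[0, -0.0024, 0], [0, 0, 0.0022], [0, 0, 0], [0, 0, 0], [0, 0, 0], [0, 0, 0], [0, 0, 0]], twist=[[0, 0, 0], [0, 0, 0], [0, 0, 0], [0, 0, 0], [0, 0, 0], [0, 0, 0], [0, 0, 0]], fingers=[1, 1, 1, 0.75, 0.7, 0.5, 0.4])

```text
time: 23.2
position: [0.421, -0.3359, 0.0358]
tool_rot: [3.135, 0.199, -0.0]
ft_force: [-0.5, -0.3, -0.3]
grip_width: 0.401
grip_force: 0.0
```

Emit:
apply_moves(dp=[[0, 0, 0], [0, 0, 0], [0, 0, 0], [0, 0, -0.02], [0, 0, -0.03], [0, 0, -0.04], [0, 0, -0.04], [0, 0, -0.03], [0, 0, 0], [0, 0, 0]], twist=[[0, 0, 0], [0, 0, 0], [0, 0, 0], [0, 0, 0], [0, 0, 0], [0, 0, 0], [0, 0, 0], [0, 0, 0], [0, 0, 0], [0, 0, 0]], fingers=[0, 0, 0, 0, 0, 0, 0, 0, 0, 0])

```text
time: 24.2
position: [0.4213, -0.3359, 0.1962]
tool_rot: [3.135, 0.199, 0.002]
ft_force: [0.1, -0.8, -0.5]
grip_width: 0.997
grip_force: 0.0
```

Run:
```python
from h import *
s,T=pol();grooves()
im=get_image('wrist');cv2.imwrite('pics/w4.png',im[:,:,::-1])
for p in [(.4214+.129,-.3362+.0163,.05),(.4214-.0298,-.3362-.0038,.05)]: print(pix('wrist',p,s))
```

```text
t 24.2 p [ 0.4213 -0.3359  0.1962] F [ 0.12 -0.83 -0.49] M [ 0.083  0.018 -0.014] w 0.997 gf 0.0
[[0.992, 0.126, 0.001], [0.126, -0.992, -0.0], [0.001, 0.0, -1.0]]
handle r 0.4703 ang 233.9 toolyaw 7.3 Mz_axis 0.262 Ftan(ccw) 0.59 Frad 0.60
grooves [(0, np.int64(30), np.int64(36)), (1, np.int64(89), np.int64(92)), (2, np.int64(148), np.int64(153)), (3, np.int64(210), np.int64(215)), (4, np.int64(272), np.int64(276)), (5, np.int64(332), np.int64(337))]
[322.6  40.2]
[322.3 220.7]
```

View pics/w4.png

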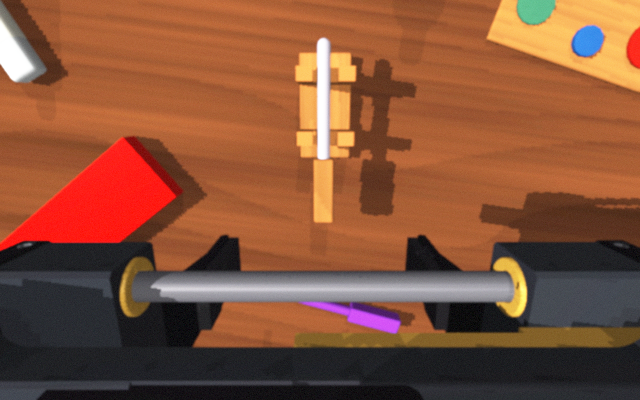

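The bar lies in the notches (tip (323,40), handle end (323,221), both as predicted). The collar has stayed where it was left.

```bash
python3 -c "
from h import *
print(ctrl.close_job())"
```

```text
the job is handed in; nothing more can be done
None
```

I turned the collar about 92° clockwise in two strokes, for an estimated rise of 0.35 N m (about 2.2 N at the handle), then laid the bar back in its rest and handed the job in at about 24 s. The verdict was not shown, and the squeeze itself is inferred from noisy moment readings, not measured.

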